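# Lock the specimen case and press its label holder home behind the lip

## Robot

A 7-joint arm with a two-finger parallel gripper is mounted at the origin on a cart in front of the work surface, level with it; the furniture and walls round the work are solid. World frame = base frame: x ahead of the robot, y to its left, z up, the work surface at z = 0. Lengths are in m, angles in rad, forces in N, time in s.
With the tool pointing down it reaches from about 0.4 to 0.875 m from the base axis. Payload 19.3 kg.
Tool frame: the origin (TCP) lies at the very end of the fingers, on their centre line; the grasp point (between the pads) lies 19 mm behind it; z points along the fingers, y is the line along which they close (so a half turn about z gives the same grasp; the last joint's range is limited). The gripper opens to 85 mm and grips with 20 to 120 N. Pads are 22 mm wide; open, the fingers measure 114 mm over their backs; the gripper's body (76 mm by 85 mm) begins 54 mm behind the grasp point. The pads swing forward as they close: fully open they stand 13 mm farther back than shut.
Start: joints at [1.138, 0.521, -0.036, 1.599, 0.021, 1.021, -0.113], TCP at [0.222, -0.584, 0.231] pointing down, gripper open.
Joint ranges: [-2.91, 2.91], [-0.3, 2.13], [-1.5, 1.42], [0.17, 2.43], [-1.26, 4.41], [0.16, 1.93], [-2.52, 2.52]. Speed limits (rad/s): [1.89, 1.89, 2.39, 2.39, 3.01, 3.01, 3.01].

## Interface

Orientations are given as [roll, pitch, yaw] about the fixed x, y, z axes, in that order (R = Rz(yaw) Ry(pitch) Rx(roll)).
In Python, from workcell import bot gives the robot as it stands. The module is installed in compiled form; this text tells all that it offers.
- The arm moves only by the tool apply_moves, never from a script. Its arguments are lists of equal length, an entry for each row: "claw": the finger opening in m, from 0 to 0.0854; "xyz": the shift along the tool's x, y, z in m, a list of three; "twist": the turn, a rotation vector about the tool's x, y, z in rad, a list of three. A call has 1 to 20 rows; each row shifts and turns the commanded pose from where the row before left it, along the tool's axes as they then stand; what a row does not reach is not made up. A row lasts 1/10 s, in which the tool goes at most 50 mm and 8.59 degrees, less where a joint would pass 70% of its speed; a pose out of reach is approached as far as the arm can. A call with a gripper value outside its range is refused whole. The fingers move at their own pace and stop on an object; "force" is the grip in N (left out, the last holds). Time passes only in rows, so rows that do not move let the fingers close. It gives the time, the measured TCP pose, the force, the opening and the grip force at its end, in the units of the state.
- bot.observe(): the state, without advancing time (a new reading comes with each control period).
- bot.grab_frame(name): name is "scene" or "top" or "wrist"; returns a dict with "img" (400x640x3 uint8, red, green, blue), "vfov" (degrees; the focal length in pixels is half the picture's height over the tangent of half this angle, whatever the lens; pixels are square), "cx", "cy" (the principal point, pixels), "view" (4x4, takes a point from world to camera coordinates). Camera axes: x right, y up, looking along -z (the intrinsics and any distortion apply to the point x, -y, -z); pixel columns grow to the right and rows downward; lengths in m; the calibration is good to about 2 mm. The wrist camera is an equidistant fisheye: a pixel r from the principal point sees the ray r / f radians off the axis. A picture is of the moment at which its call begins. There is no depth.
- bot.job_done(): hands the job in; it is judged then, once.
Trained networks look in the newest picture that a camera, given by its name, has taken for a name from the list of things; names that differ only in an ending like _2 or _b are one class to them, and where a whole thing is asked for, a point or a joint stands for the part that bears it (a point fixed in the world has none). Each returns a list of dicts, best first, with "score" (0 to 1); they miss things now and then, are a little off and sometimes report something else, mostly with a low value. They report only what shows in the picture. A call takes as long as a camera call.
- bot.find_in(camera, query): "position" ([x, y, z] in m, in world coordinates, good to about 4 mm: the middle of the surface that is visible of it).
The state is a dict: "clock": time; "qpos": joint angles; "qd": joint speeds; "joint_efforts": joint torques, N m; "position": TCP position; "tool_rot": TCP orientation; "force": force on the tool from outside, world axes, zero at the start; "moment": the same for the moment, N m; "grip_width": finger opening in m; "finger_force": force on a finger pad.
Only numpy, scipy, OpenCV 4.12 (cv2) and the standard library are available. Lean on these libraries where they do the work, as an engineer would, in place of code of your own. Each camera call takes 0.05 s, during which the arm holds its last target. There are 200 camera calls.

## Task

Close up the wooden specimen case for the archive: turn the brass turnbutton squarely across the edge of the lid so that the lid cannot lift, then lay the blue label holder flat in the metal pocket on the lid, push its leading edge in behind the lip and press it fully home against the ejector spring. Finish while still holding it pressed home (the spring throws it back out if you let go), so that I can put the retaining screw down through the lip. Keep the lid shut and leave the loupe, the specimen mount and the slide box where they stand.

Things in the scene. Friction and masses are not known exactly. Their poses are not given: they have to be found in the camera images.
- case: Wooden specimen case, lid shut, 160 (x) x 222 (y) x 50 mm, standing fast on a 3 mm black non-slip mat (180 x 244 mm); it does not move. Origin: centre of the case's underside, 3 mm above the bench. x points from its front (robot side) to the lid's hinge at the back, y to its left end, z up. Lid top 50 mm above the origin.
- case_lid (a joint): Hinge of the case's lid along its back edge, rad; 0 shut, grows as the front edge lifts. The lid is free (about 0.2 kg) until the turnbutton lies across it.
- turnbutton (a joint): Angle of the brass turnbutton, rad. 0: tongue parallel to the case's front edge, pointing to the case's -y end, clear of the lid; it turns counterclockwise seen from above; 1.57 (a hard stop): tongue points along the case's +x, squarely across the lid's front edge over a brass strike plate. Friction 0.06 N m holds it where it is left.
- wing (a point): Turnbutton's upright brass thumb wing, 9 mm thick (this point's x axis) x 34 mm long (its y axis; the tongue points along its -y) x 22 mm high, centred on the vertical pivot in front of the case's front wall, right of its middle. The point lies on the pivot axis, 10 mm below the wing's top, 12 mm above the tongue's top face, 18 mm above the lid's top. Turns with the wing.
- label_holder: Loose blue plastic label holder, 60 g: flat plate 56 (x) x 60 (y) x 5 mm with a blank white card with a red stripe and an upright pull along its near edge. Origin: on the underside, middle of the leading edge (which goes behind the lip); x points out through that edge, the plate covers x -56 to 0 mm, y +-30; z up. The first 5 mm at the leading edge are 54 mm wide.
- holder_pull (a point): Grip point in the middle of the holder's upright pull, 17 mm above the underside and 51.5 mm behind the leading edge. The pull is 9 mm thick (holder x), 42 mm long (holder y), and its top is 27 mm above the underside. Axes as the holder's.
- pocket: Label pocket on the lid; axes as the case's, origin on the lid below the stop line. Grey floor 1.5 mm thick, x -82 to 12 mm, y +-41. An aluminium lip covers x -14 to 12 mm across the full width, underside 7 mm above the floor; its mouth flares up toward the robot to x = -23 mm. Side guides 6.5 mm high narrow from 77 mm apart at x = -57 to 63 mm at x = -12 and on to the stop.
- pocket_stop (a point): Middle of the pocket's hard stop, at floor height behind the lip; x points into the lip, y along it. The label holder is home when its origin is at this point and its axes agree. It enters from -x: laid flat on the floor with the leading edge 24 to 30 mm short of this point, then slid along +x.
- ejector: Steel spring bar 40 mm wide behind the lip, which slides along the pocket's x. It meets the holder's leading edge 8 mm before the stop and pushes back with 2.8 N there, 7.2 N when the holder is home. Origin as the pocket's while at rest.
- loupe: Grey loupe, 40 mm across, 36 mm high, standing in front of the case; stays where it is. Origin: centre of underside.
- mount_tan: Tan resin specimen mount, 38 mm across, 18 mm high, beside the loupe in front of the case; stays where it is. Origin: centre of underside.
- slide_box: Blue box of slides, 35 x 86 x 31 mm, to the right, beyond the holder; stays where it is. Origin: centre of underside.

How it is judged:
By the outcome, as a careful person would: the job done as asked, in the order asked, and still so for the second after the job is handed in, while the arm keeps its last pose, push and grip.
It also fails if it takes over 51 s, if anything falls off the work surface, if the arm or the gripper's body presses on something with over 40 N, if the wrist force passes 120 N, or if a joint passes its speed limit or range.

## Working session

There is one attempt and no reset: what is moved stays moved. The work goes in short steps, Python scripts to look and compute and a tool call to move; the robot and the scene stay as the last step left them, time stands still between calls to the robot, and variables do not carry over. Pictures are saved under pics/ and viewed, at most 10 in all, crops included, and the job is handed in when it is done.

Besides the shell and the picture viewer there is one more tool, called after ">>>" by a JSON object that holds its "fn" and its "kwargs". apply_moves: Moves the arm, as the interface text tells. Its arguments: {"type":"object","properties":{"claw":{"type":"array"},"xyz":{"type":"array"},"twist":{"type":"array"},"force":{"type":"number"}},"required":["claw","xyz","twist"]}

```bash
mkdir -p pics
python3 - <<'E'
from workcell import bot
import cv2
s=bot.observe();print({k:s[k] for k in('clock','position','tool_rot','grip_width')})
for n in('scene','top'):
    f=bot.grab_frame(n);cv2.imwrite(f'pics/{n}1.png',f['img'][...,::-1]);print(n,f['vfov'],f['cx'],f['cy'],f['view'])
for q in('case','wing','label_holder','holder_pull','pocket','loupe','mount_tan','slide_box','turnbutton'):
    for c in('scene','top'):
        print(q,c,[(round(d['score'],2),[round(float(v),3) for v in d['position']]) for d in bot.find_in(c,q)[:2]])
E
```

```text
{'clock': 0.0, 'position': array([ 0.22167421, -0.5840357 ,  0.23073723]), 'tool_rot': array([-3.14052097e+00,  6.83610203e-05,  3.62778826e-01]), 'grip_width': 0.08544940274402259}
scene 55.89900843283931 326.1422756348214 201.96654491693243 [[-0.41032173 -0.91171409  0.02033462  0.34173872]
 [ 0.60914911 -0.25742042  0.75011472 -0.33167828]
 [-0.67865561  0.32017519  0.66099501 -0.6695472 ]
 [ 0.          0.          0.          1.        ]]
top 45.356951995016374 322.4809556937447 192.508532528659 [[ 0.01400306 -0.99990035 -0.00179178  0.1429798 ]
 [ 0.99799848  0.01386587  0.06169908 -0.50260789]
 [-0.06166809 -0.00265217  0.99809319 -1.39181245]
 [ 0.          0.          0.          1.        ]]
case scene [(0.92, [0.509, 0.403, 0.053])]
case top [(0.66, [0.544, 0.388, 0.049]), (0.22, [0.616, -0.085, 0.032])]
wing scene [(0.61, [0.474, 0.329, 0.068])]
wing top [(0.54, [0.382, 0.27, 0.029])]
label_holder scene [(0.8, [0.469, 0.066, 0.007])]
label_holder top [(0.84, [0.477, 0.06, 0.004])]
holder_pull scene [(0.56, [0.473, 0.062, 0.007])]
holder_pull top [(0.92, [0.48, 0.059, 0.003])]
pocket scene [(0.6, [0.572, 0.343, 0.054])]
pocket top [(0.85, [0.573, 0.337, 0.056])]
loupe scene [(0.92, [0.378, 0.277, 0.03])]
loupe top [(0.57, [0.382, 0.271, 0.031])]
mount_tan scene [(0.74, [0.35, 0.206, 0.022])]
mount_tan top [(0.7, [0.361, 0.202, 0.018])]
slide_box scene [(0.59, [0.627, -0.095, 0.033])]
slide_box top [(0.48, [0.615, -0.088, 0.029])]
turnbutton scene [(0.54, [0.475, 0.331, 0.069])]
turnbutton top [(0.62, [0.481, 0.323, 0.068])]
```

Run:
```python
import cv2
for n,(x0,x1,y0,y1) in {'scene':(60,460,40,340),'top':(150,450,100,325)}.items():
    im=cv2.imread(f'pics/{n}1.png')[y0:y1,x0:x1]; k=800/(x1-x0)
    cv2.imwrite(f'pics/{n}1c.png',cv2.resize(im,None,fx=k,fy=k,interpolation=2))
```

```text
(no output)
```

View pics/scene1c.png

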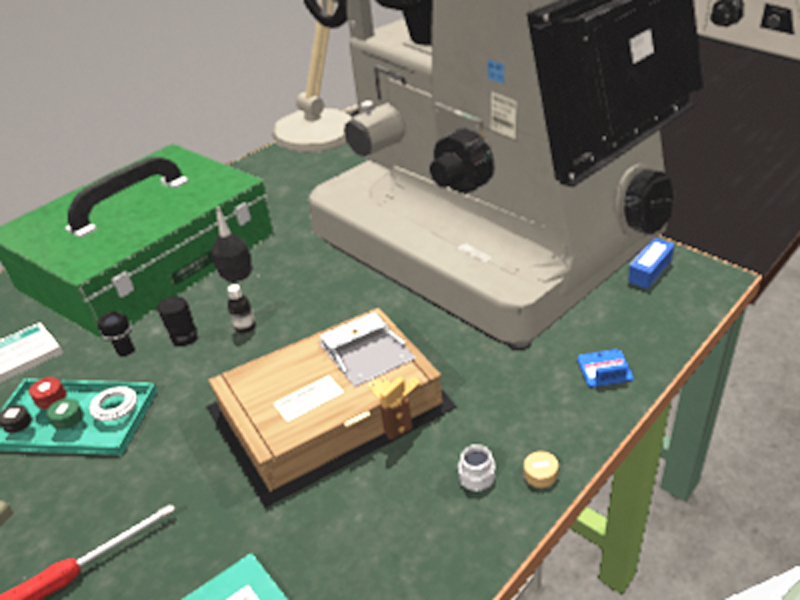

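View pics/top1c.png

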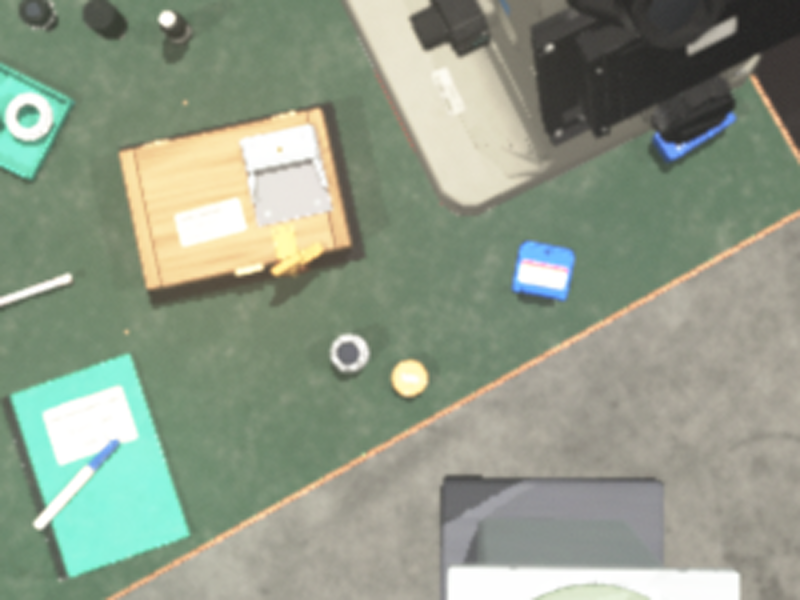

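The scene shows the case with lid shut and pocket upper right. The brass wing sits at the front edge, at about (298,258) in the top crop. The holder is at about (545,272), with its leading edge facing away, and the loupe and mount are at (350,353) and (410,378). First I'll go over the holder for a close look, then on to the wing.

>>> {"fn": "apply_moves", "kwargs": {"claw": [0.06, 0.06, 0.06, 0.06, 0.06, 0.06, 0.06, 0.06], "xyz": [[0, 0, 0], [0, 0, 0], [0, 0, 0], [0, 0, 0], [0, 0, 0], [0, 0, 0], [0, 0, 0], [0, 0, 0]], "twist": [[0, 0, -0.135], [0, 0, -0.135], [0, 0, -0.135], [0, 0, -0.135], [0, 0, -0.135], [0, 0, -0.135], [0, 0, -0.135], [0, 0, -0.135]]}}

```text
clock: 1.8
position: [0.2218, -0.5844, 0.2313]
tool_rot: [3.142, 0.0, 1.448]
force: [0.4, 0.6, -0.7]
grip_width: 0.0599
finger_force: 0.0
```

>>> {"fn": "apply_moves", "kwargs": {"claw": [0.06, 0.06, 0.06, 0.06, 0.06, 0.06, 0.06, 0.06, 0.06, 0.06, 0.06, 0.06, 0.06, 0.06, 0.06, 0.06, 0.06, 0.06, 0.06, 0.06], "xyz": [[0.032, 0.008, -0.001], [0.032, 0.008, -0.001], [0.032, 0.008, -0.001], [0.032, 0.008, -0.001], [0.032, 0.008, -0.001], [0.032, 0.008, -0.001], [0.032, 0.008, -0.001], [0.032, 0.008, -0.001], [0.032, 0.008, -0.001], [0.032, 0.008, -0.001], [0.032, 0.008, -0.001], [0.032, 0.008, -0.001], [0.032, 0.008, -0.001], [0.032, 0.008, -0.001], [0.032, 0.008, -0.001], [0.032, 0.008, -0.001], [0.032, 0.008, -0.001], [0.032, 0.008, -0.001], [0.032, 0.008, -0.001], [0.022, 0.005, -0.001]], "twist": [[0, 0, 0], [0, 0, 0], [0, 0, 0], [0, 0, 0], [0, 0, 0], [0, 0, 0], [0, 0, 0], [0, 0, 0], [0, 0, 0], [0, 0, 0], [0, 0, 0], [0, 0, 0], [0, 0, 0], [0, 0, 0], [0, 0, 0], [0, 0, 0], [0, 0, 0], [0, 0, 0], [0, 0, 0], [0, 0, 0]]}}

```text
clock: 3.8
position: [0.4585, 0.0226, 0.2515]
tool_rot: [3.141, -0.001, 1.444]
force: [1.1, 0.1, 0.7]
grip_width: 0.0599
finger_force: 0.0
```

```bash
cat > h.py <<'E'
from workcell import bot
import numpy as np, cv2
from scipy.spatial.transform import Rotation as R
def grab(n,tag):
    f=bot.grab_frame(n); cv2.imwrite(f'pics/{tag}.png',f['img'][...,::-1])
    np.savez(f'pics/{tag}.npz',**{k:f[k] for k in('vfov','cx','cy','view')},fish=n=='wrist',img=f['img']); return f
def load(tag): return np.load(f'pics/{tag}.npz')
def foc(f): return 200/np.tan(np.radians(float(f['vfov']))/2)
def px2w(f,uv,z):
    """pixels -> world points on plane z"""
    uv=np.atleast_2d(uv).astype(float); d=(uv-[float(f['cx']),float(f['cy'])])/foc(f)
    if f['fish']:
        r=np.linalg.norm(d,axis=1,keepdims=True); d=d/np.maximum(r,1e-9)*np.tan(r)
    ray=np.c_[d[:,0],-d[:,1],-np.ones(len(d))]
    V=f['view'];C=-V[:3,:3].T@V[:3,3]; w=ray@V[:3,:3]
    return C+w*((z-C[2])/w[:,2])[:,None]
def w2px(f,p):
    V=f['view'];q=np.atleast_2d(p)@V[:3,:3].T+V[:3,3]; d=np.c_[q[:,0],-q[:,1]]/-q[:,2:]
    if f['fish']:
        r=np.linalg.norm(d,axis=1,keepdims=True); d=d/np.maximum(r,1e-9)*np.arctan(r)
    return d*foc(f)+[float(f['cx']),float(f['cy'])]
def goto(x,y,z,yaw=None):
    """world target -> shift along present tool axes; yaw twist about tool z (to be applied after)"""
    s=bot.observe();T=R.from_euler('xyz',s['tool_rot'])
    print('t',round(s['clock'],2),'pos',s['position'].round(4),'rot',s['tool_rot'].round(3),'F',np.round(s['force'],1),'M',np.round(s['moment'],2),'w',round(s['grip_width'],4))
    print('shift',T.inv().apply(np.array([x,y,z])-s['position']).round(4), 'twist z',None if yaw is None else -((yaw-s['tool_rot'][2]+np.pi)%(2*np.pi)-np.pi).round(4))
E
python3 - <<'E'
from h import *
goto(0.40,0.28,0.25,2.0)
print(bot.observe()['qpos'].round(2))
f=grab('wrist','w1');print(f['vfov'],f['cx'],f['cy'])
print(bot.find_in('wrist','label_holder')[:1],bot.find_in('wrist','holder_pull')[:1])
E
```

```text
t 3.8 pos [0.4585 0.0226 0.2515] rot [ 3.141e+00 -1.000e-03  1.444e+00] F [1.1 0.1 0.7] M [-0.11  0.02  0.01] w 0.0599
shift [ 0.248  -0.0906  0.0016] twist z -0.556
[ 0.35  0.28 -0.64  1.97  0.2   0.95 -0.51]
65.70646984690485 320.92317630145124 199.66099360383618
[{'position': [0.474, 0.058, 0.005], 'score': 0.86}] [{'position': [0.48, 0.0571, 0.0031], 'score': 0.73}]
```

View pics/w1.png

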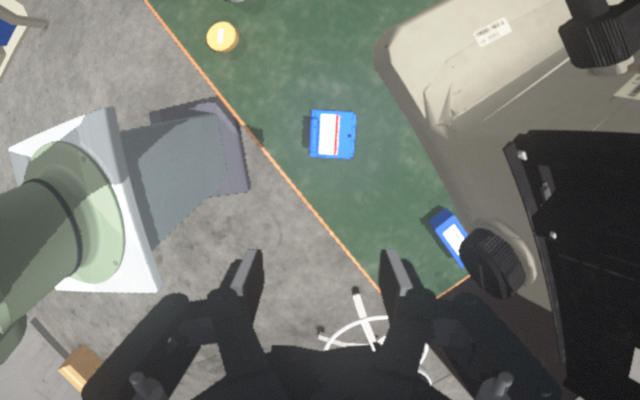

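The holder is at about (332,134), with its pull on the left (robot side) and its leading edge facing right. I'll measure it from this picture and move on to the wing.

Run:
```python
from h import *
f=load('w1'); V=f['view'];print('cam',(-V[:3,:3].T@V[:3,3]).round(3))
im=f['img'];c=im[95:175,295:375]; cv2.imwrite('pics/w1c.png',cv2.resize(c,None,fx=7,fy=7,interpolation=cv2.INTER_CUBIC)[...,::-1])
hsv=cv2.cvtColor(np.ascontiguousarray(im),cv2.COLOR_RGB2HSV)
m=cv2.inRange(hsv,(95,120,60),(125,255,255));m[:, :290]=0;m[:,380:]=0;m[190:]=0
m=cv2.morphologyEx(m,cv2.MORPH_CLOSE,np.ones((25,25)))
ys,xs=np.nonzero(m);P=px2w(f,np.c_[xs,ys],0.005)[:,:2]
r=cv2.minAreaRect((P*1000).astype(np.float32));print(r)
print(cv2.boxPoints(r))
```

```text
cam [0.468 0.103 0.394]
((476.9911804199219, 59.3299446105957), (60.802032470703125, 57.41713333129883), 79.64871978759766)
[[443.28732   34.582153]
 [499.77      24.265282]
 [510.69504   84.077736]
 [454.21237   94.39461 ]]
```

View pics/w1c.png

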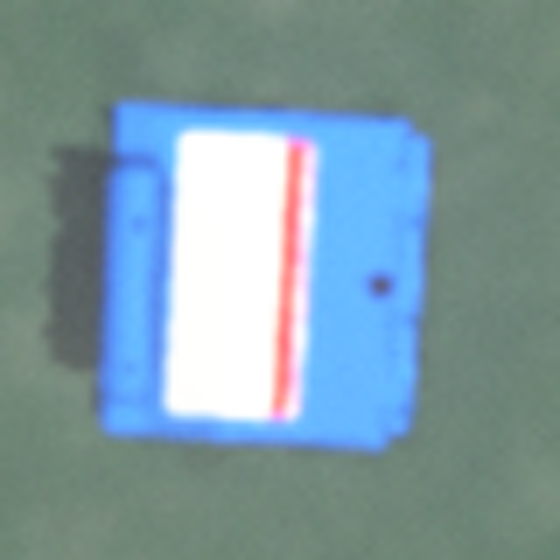

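>>> {"fn": "apply_moves", "kwargs": {"claw": [0.06, 0.06, 0.06, 0.06, 0.06, 0.06, 0.06, 0.06, 0.06, 0.06], "xyz": [[0.025, -0.004, 0], [0.025, -0.004, 0], [0.025, -0.004, 0], [0.025, -0.004, 0], [0.025, -0.004, 0], [0.025, -0.004, 0], [0.025, -0.004, 0], [0.025, -0.004, 0], [0.01, 0, 0], [0, 0, 0]], "twist": [[0, 0, 0], [0, 0, 0], [0, 0, 0], [0, 0, 0], [0, 0, 0], [0, 0, 0], [0, 0, 0], [0, 0, 0], [0, 0, 0], [0, 0, 0]]}}

```text
clock: 4.95
position: [0.4531, 0.233, 0.2512]
tool_rot: [-3.141, 0.0, 1.444]
force: [0.5, -0.5, -0.8]
grip_width: 0.0597
finger_force: 0.0
```

Run:
```python
from h import *
goto(0.40,0.28,0.25,2.0)
f=grab('wrist','w2'); 
for q in('wing','turnbutton','pocket','loupe'): print(q,bot.find_in('wrist',q)[:1])
f=load('w2');print(w2px(f,[[.474,.329,.081],[.573,.337,.055]]))
```

```text
t 4.95 pos [0.4531 0.233  0.2512] rot [-3.141  0.     1.444] F [ 0.5 -0.5 -0.8] M [-0.03 -0.08  0.01] w 0.0597
shift [ 0.0399 -0.0586  0.0012] twist z -0.5564
wing [{'position': [0.4773, 0.321, 0.0731], 'score': 0.91}]
turnbutton [{'position': [0.479, 0.329, 0.0759], 'score': 0.73}]
pocket [{'position': [0.5708, 0.3394, 0.0551], 'score': 0.57}]
loupe [{'position': [0.3855, 0.277, 0.034], 'score': 0.6}]
[[330.2672293   83.75071435]
 [417.60823548  70.51367696]]
```

View pics/w2.png

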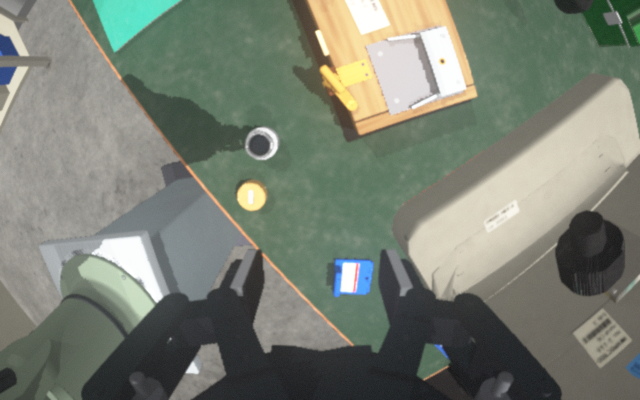

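The wing is at about (339,88), running from (325,70) to (355,106). The strike plate is at (352,72) and the pocket at (415,70). I'll take a zoomed crop to measure them.

Run:
```python
from h import *
f=load('w2');im=f['img'][0:150,295:485]
cv2.imwrite('pics/w2c.png',cv2.resize(im,(760,600),interpolation=cv2.INTER_CUBIC)[...,::-1])
```

```text
(no output)
```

View pics/w2c.png

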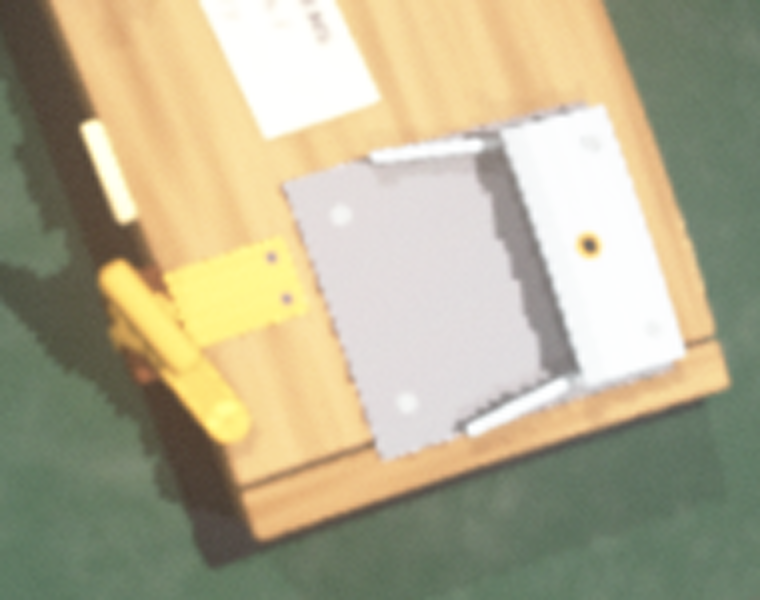

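Run:
```python
from h import *
f=load('w2');c=lambda *p:np.array(p)/4+[295,0]
def rep(n,p,z):
    w=px2w(f,c(*p),z);print(n,w[:,:2].round(4).tolist())
    for a,b in zip(w,w[1:]): print('   len',np.linalg.norm(b-a).round(4),'ang',np.arctan2(*(b-a)[1::-1]).round(3))
    return w
rep('wing top',[(112,270),(188,360)],.081)
rep('tongue tip',[(230,430)],.06)
rep('right edge',[(260,540),(728,380)],.053)
rep('front edge',[(235,490),(50,0)],.053)
w=rep('floor near corners',[(385,460),(285,185)],.0545)
l=rep('lip far corners',[(683,350),(603,105)],.063)
m=w.mean(0);print(m,l.mean(0)-m)
```

```text
wing top [[0.469, 0.3463], [0.4848, 0.3214]]
   len 0.0295 ang -1.005
tongue tip [[0.4951, 0.3019]]
right edge [[0.5007, 0.2705], [0.6466, 0.3064]]
   len 0.1503 ang 0.242
front edge [[0.4953, 0.2851], [0.4629, 0.4289]]
   len 0.1475 ang 1.792
floor near corners [[0.5376, 0.2893], [0.5188, 0.3678]]
   len 0.0807 ang 1.806
lip far corners [[0.627, 0.3156], [0.6105, 0.3865]]
   len 0.0728 ang 1.799
[0.52817694 0.32858102 0.0545    ] [0.09059157 0.02247823 0.0085    ]
```

>>> {"fn": "apply_moves", "kwargs": {"claw": [0.04, 0.04, 0.04, 0.04, 0.04, 0.04, 0.04, 0.04, 0.04], "xyz": [[0.013, 0.02, 0.016], [0.013, 0.02, 0.016], [0.014, 0.021, 0.018], [0, 0, 0], [0, 0, 0], [0, 0, 0], [0, 0, 0], [0, 0, 0], [0, 0, 0]], "twist": [[0, 0, 0], [0, 0, 0], [0, 0, 0], [0, 0, -0.135], [0, 0, -0.135], [0, 0, -0.135], [0, 0, -0.135], [0, 0, -0.135], [0, 0, 0]]}}

```text
clock: 6.1
position: [0.5189, 0.2637, 0.2011]
tool_rot: [-3.141, -0.0, 2.119]
force: [-0.3, -0.3, -0.8]
grip_width: 0.0402
finger_force: 0.0
```

Run:
```python
from h import *
goto(0.477,.334,0.12,2.12)
f=grab('wrist','w3'); f=load('w3');u=w2px(f,[[.477,.334,.081]])[0].round().astype(int);print(u)
print(bot.find_in('wrist','wing')[:1])
x,y=max(u[0]-75,0),max(u[1]-56,0);print(x,y)
cv2.imwrite('pics/w3c.png',cv2.resize(f['img'][y:y+112,x:x+150],None,fx=5,fy=5,interpolation=cv2.INTER_CUBIC)[...,::-1])
```

```text
t 6.1 pos [0.5189 0.2637 0.2011] rot [-3.141 -0.     2.119] F [-0.3 -0.3 -0.8] M [ 0.02 -0.03 -0.02] w 0.0402
shift [0.0818 0.0009 0.0812] twist z -0.0009
[323 100]
[]
248 44
```

View pics/w3c.png

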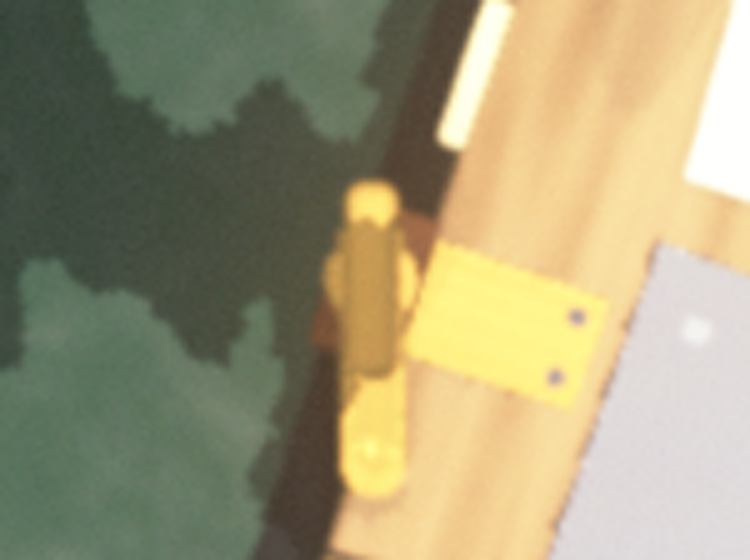

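The wing runs from (373,185) to (375,375) in the crop, vertical in the picture. Its centre reprojects to (0.477, 0.334), so the tool is aligned. Next I'll descend onto it and grip.

>>> {"fn": "apply_moves", "kwargs": {"claw": [0.04, 0.04, 0.04, 0.04, 0.04, 0.04, 0.04, 0.04, 0.04, 0.04], "xyz": [[0.027, 0, 0], [0.027, 0, 0], [0.028, 0.001, 0], [0, 0, 0.025], [0, 0, 0.025], [0, 0, 0.025], [0, 0, 0.025], [0, 0, 0.025], [0, 0, 0.012], [0, 0, 0]], "twist": [[0, 0, 0], [0, 0, 0], [0, 0, 0], [0, 0, 0], [0, 0, 0], [0, 0, 0], [0, 0, 0], [0, 0, 0], [0, 0, 0], [0, 0, 0]]}}

```text
clock: 7.2
position: [0.4764, 0.3348, 0.0633]
tool_rot: [-3.14, 0.0, 2.116]
force: [-0.5, -0.2, 0.6]
grip_width: 0.0401
finger_force: 0.0
```

>>> {"fn": "apply_moves", "kwargs": {"claw": [0.02, 0.0, 0.0, 0.0, 0.0, 0.0], "xyz": [[0, 0, 0], [0, 0, 0], [0, 0, 0], [0, 0, 0], [0, 0, 0], [0, 0, 0]], "twist": [[0, 0, 0], [0, 0, 0], [0, 0, 0], [0, 0, 0], [0, 0, 0], [0, 0, 0]], "force": 25}}

```text
clock: 7.8
position: [0.4766, 0.3352, 0.0656]
tool_rot: [3.141, 0.0, 2.117]
force: [-6.3, -3.9, 10.8]
grip_width: 0.0085
finger_force: 27.6
```

>>> {"fn": "apply_moves", "kwargs": {"claw": [0.0, 0.0, 0.0, 0.0, 0.0, 0.0, 0.0, 0.0, 0.0, 0.0, 0.0], "xyz": [[0, -0.0015, -0.002], [0, 0, 0], [0, 0, 0], [0, 0, 0], [0, 0, 0], [0, 0, 0], [0, 0, 0], [0, 0, 0], [0, 0, 0], [0, 0, 0], [0, 0, 0]], "twist": [[0, 0, 0], [0, 0, -0.1], [0, 0, -0.14], [0, 0, -0.14], [0, 0, -0.14], [0, 0, -0.14], [0, 0, -0.14], [0, 0, -0.14], [0, 0, -0.14], [0, 0, -0.1], [0, 0, 0]], "force": 30}}

```text
clock: 8.9
position: [0.4758, 0.3336, 0.0665]
tool_rot: [-3.141, -0.0, -2.985]
force: [-0.9, -4.5, -1.3]
grip_width: 0.0079
finger_force: 33.6
```

Run:
```python
from h import *
goto(0.477,.334,0.063,0.23+np.pi)
print(bot.observe()['qpos'].round(2))
```

```text
t 8.9 pos [0.4758 0.3336 0.0665] rot [-3.141 -0.    -2.985] F [-0.9 -4.5 -1.3] M [-1.14  0.24  0.05] w 0.0079
shift [-0.0012  0.0002  0.0035] twist z -0.0732
[-0.09  0.86 -0.94  1.8   0.86  0.95  0.31]
```

>>> {"fn": "apply_moves", "kwargs": {"claw": [0.0, 0.0, 0.0, 0.0], "xyz": [[0, 0, 0], [0, 0, 0], [0, 0, 0], [0, 0, 0]], "twist": [[0, 0, -0.04], [0, 0, -0.04], [0, 0, -0.04], [0, 0, 0]]}}

```text
clock: 9.3
position: [0.4758, 0.3336, 0.0665]
tool_rot: [-3.14, -0.0, -2.869]
force: [-1.1, -5.2, -1.3]
grip_width: 0.0081
finger_force: 37.6
```

Run:
```python
from h import *
goto(0.477,.334,0.063,0.23+np.pi)
```

```text
t 9.3 pos [0.4758 0.3336 0.0665] rot [-3.14  -0.    -2.869] F [-1.1 -5.2 -1.3] M [-1.23  0.22 -0.63] w 0.0081
shift [-0.0012  0.0001  0.0035] twist z 0.0424
```

Mz jumped to −0.63 N·m, so the button is on its stop. I'll back off to square, release and rise.

>>> {"fn": "apply_moves", "kwargs": {"claw": [0.0, 0.0, 0.02, 0.04, 0.04, 0.04, 0.04, 0.04, 0.04], "xyz": [[0, 0, 0], [0, 0, 0], [0, 0, 0], [0, 0, 0], [0, 0, -0.02], [0, 0, -0.03], [-0.03, 0, -0.04], [-0.03, 0, -0.04], [0, 0, 0]], "twist": [[0, 0, 0.04], [0, 0, 0], [0, 0, 0], [0, 0, 0], [0, 0, 0], [0, 0, 0], [0, 0, 0], [0, 0, 0], [0, 0, 0]]}}

```text
clock: 10.2
position: [0.5378, 0.3506, 0.203]
tool_rot: [3.137, 0.007, -2.909]
force: [-1.0, -0.7, -0.7]
grip_width: 0.0403
finger_force: 0.0
```

Run:
```python
from h import *
goto(0.46,.05,0.2,-.18+np.pi/2)
f=grab('wrist','w4'); f=load('w4');u=w2px(f,[[.477,.334,.081]])[0].round().astype(int);print(u, f['view'])
x,y=max(u[0]-50,0),max(u[1]-80,0);print(x,y)
cv2.imwrite('pics/w4c.png',cv2.resize(f['img'][y:y+150,x:x+200],None,fx=4,fy=4,interpolation=cv2.INTER_CUBIC)[...,::-1])
```

```text
t 10.2 pos [0.5378 0.3506 0.203 ] rot [ 3.137  0.007 -2.909] F [-1.  -0.7 -0.7] M [-0.02  0.05  0.07] w 0.0403
shift [ 0.145  -0.2745  0.0007] twist z 1.9835
[317 121] [[-0.22999344  0.97318247  0.00434741 -0.21865118]
 [-0.92178411 -0.21640937 -0.32168469  0.60431071]
 [-0.31211708 -0.07799275  0.94683687 -0.15773637]
 [ 0.          0.          0.          1.        ]]
267 41
```

View pics/w4c.png

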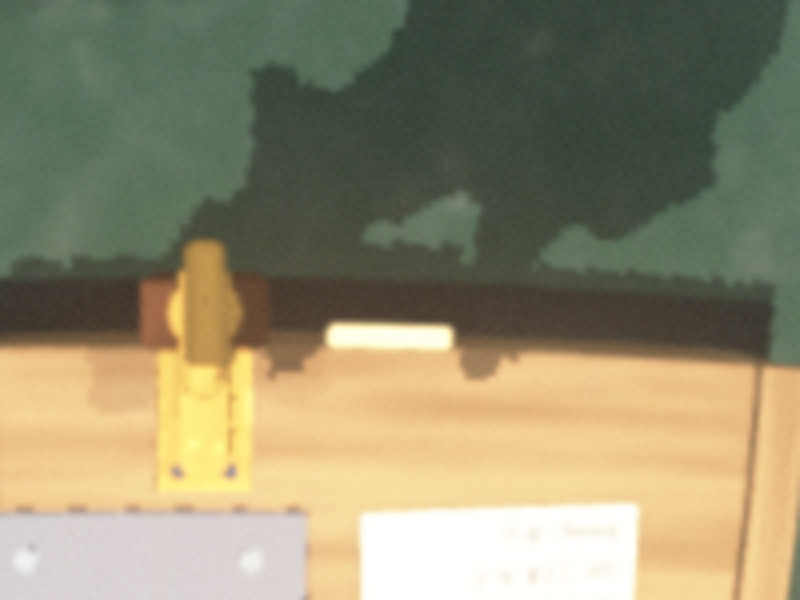

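The turnbutton lies squarely across the lid over its strike plate: wing at (205,300), tongue straight down to (205,460), parallel to the case's sides. I'll refine the pocket pose numerically from this same picture.

Run:
```python
from h import *
f=load('w4');im=np.ascontiguousarray(f['img'])
for y in (185,): 
    print([tuple(im[y,x]) for x in (240,262,300,340,350,360)])
hsv=cv2.cvtColor(im,cv2.COLOR_RGB2HSV)
m=cv2.inRange(hsv,(0,0,110),(180,45,225)); m[:150]=0
n,l,st,ce=cv2.connectedComponentsWithStats(m)
k=l[190,290];print(k,st[k])
ys,xs=np.nonzero(l==k)
# near edge: per column topmost
e=[(x,ys[xs==x].min()) for x in np.unique(xs)]
P=px2w(f,np.array(e)-[0,.5],.0545)
ang=np.deg2rad(90+13.3);
med=np.array(e);print(med[::12].tolist())
r=[(xs[ys==y].min(),xs[ys==y].max(),y) for y in range(170,200,4) if (ys==y).any()];print(r)
for a,b,y in r:
    w=px2w(f,[[a-.5,y],[b+.5,y]],.0545);print(w[:,:2].round(4).tolist(),np.linalg.norm(w[1]-w[0]).round(4))
```

```text
[(np.uint8(103), np.uint8(117), np.uint8(99)), (np.uint8(216), np.uint8(209), np.uint8(209)), (np.uint8(218), np.uint8(211), np.uint8(212)), (np.uint8(221), np.uint8(212), np.uint8(212)), (np.uint8(245), np.uint8(217), np.uint8(156)), (np.uint8(255), np.uint8(255), np.uint8(253))]
90 [ 257  169   87  123 5414]
[[257, 281], [269, 169], [281, 169], [293, 169], [305, 169], [317, 169], [329, 169], [341, 169]]
[(np.int64(260), np.int64(342), 170), (np.int64(260), np.int64(342), 174), (np.int64(260), np.int64(342), 178), (np.int64(260), np.int64(342), 182), (np.int64(261), np.int64(342), 186), (np.int64(261), np.int64(342), 190), (np.int64(260), np.int64(342), 194), (np.int64(263), np.int64(339), 198)]
[[0.5372, 0.29], [0.5191, 0.3685]] 0.0805
[[0.5411, 0.2907], [0.5229, 0.3694]] 0.0808
[[0.5451, 0.2914], [0.5268, 0.3704]] 0.0811
[[0.5491, 0.2921], [0.5307, 0.3714]] 0.0814
[[0.553, 0.2938], [0.5346, 0.3725]] 0.0807
[[0.557, 0.2945], [0.5386, 0.3735]] 0.0811
[[0.5614, 0.2943], [0.5426, 0.3745]] 0.0824
[[0.5648, 0.298], [0.5473, 0.3727]] 0.0767
```

>>> {"fn": "apply_moves", "kwargs": {"claw": [0.05, 0.05, 0.05, 0.05, 0.05, 0.05, 0.05, 0.05, 0.05, 0.05], "xyz": [[0.016, -0.034, 0], [0.016, -0.034, 0], [0.016, -0.034, 0], [0.016, -0.034, 0], [0.016, -0.034, 0], [0.016, -0.034, 0], [0.016, -0.034, 0], [0.016, -0.034, 0], [0.016, -0.034, 0], [0.016, -0.034, 0]], "twist": [[0, 0, 0], [0, 0, 0], [0, 0, 0], [0, 0, 0], [0, 0, 0], [0, 0, 0], [0, 0, 0], [0, 0, 0], [0, 0, 0], [0, 0, 0]]}}

```text
clock: 11.25
position: [0.4566, -0.0206, 0.1966]
tool_rot: [-3.141, -0.001, -2.905]
force: [0.8, -0.7, 0.0]
grip_width: 0.0498
finger_force: 0.0
```

>>> {"fn": "apply_moves", "kwargs": {"claw": [0.05, 0.05, 0.05, 0.05, 0.05, 0.05, 0.05, 0.05, 0.05, 0.05, 0.05, 0.05, 0.05, 0.05, 0.05], "xyz": [[0, 0, 0], [0, 0, 0], [0, 0, 0], [0, 0, 0], [0, 0, 0], [0, 0, 0], [0, 0, 0.005], [0, 0, 0.005], [0, 0, 0.005], [0, 0, 0.005], [0, 0, 0.01], [0, 0, 0.01], [0, 0, 0.01], [0, 0, 0], [0, 0, 0]], "twist": [[0, 0, 0.142], [0, 0, 0.142], [0, 0, 0.142], [0, 0, 0.142], [0, 0, 0.142], [0, 0, 0.142], [0, 0, 0.142], [0, 0, 0.142], [0, 0, 0.142], [0, 0, 0.142], [0, 0, 0.142], [0, 0, 0.142], [0, 0, 0.142], [0, 0, 0.137], [0, 0, 0]]}}

```text
clock: 12.75
position: [0.4572, -0.0189, 0.1465]
tool_rot: [-3.141, 0.0, 1.393]
force: [-0.5, -0.5, 0.5]
grip_width: 0.0503
finger_force: 0.0
```

Run:
```python
from h import *
f=grab('wrist','w5'); f=load('w5')
print(bot.find_in('wrist','holder_pull')[:1])
im=np.ascontiguousarray(f['img']);hsv=cv2.cvtColor(im,cv2.COLOR_RGB2HSV)
u=w2px(f,[[.477,.059,.005]])[0].astype(int);print(u)
m=cv2.inRange(hsv,(95,110,60),(125,255,255))
M=m*0;M[u[1]-75:u[1]+75,u[0]-75:u[0]+75]=255;m&=M
m=cv2.morphologyEx(m,cv2.MORPH_OPEN,np.ones((3,3)))
m=cv2.morphologyEx(m,cv2.MORPH_CLOSE,np.ones((35,35)))
ys,xs=np.nonzero(m);P=px2w(f,np.c_[xs,ys],0.005)[:,:2]
r=cv2.minAreaRect((P*1000).astype(np.float32));print(r)
# white card edges
c=cv2.inRange(hsv,(0,0,215),(180,40,255))&M
ys,xs=np.nonzero(c);print(cv2.minAreaRect((px2w(f,np.c_[xs,ys],0.0055)[:,:2]*1000).astype(np.float32)))
goto(0.454,.0635,0.1,1.39)
x,y=u-[75,56]
cv2.imwrite('pics/w5c.png',cv2.resize(im[y:y+112,x:x+150],None,fx=5,fy=5,interpolation=cv2.INTER_CUBIC)[...,::-1]);print(x,y)
```

```text
[{'position': [0.4781, 0.0603, 0.0045], 'score': 0.6}]
[327 101]
((476.34771728515625, 59.10266876220703), (60.18470764160156, 57.977577209472656), 80.16323852539062)
((472.590087890625, 60.0875129699707), (49.57607650756836, 23.655872344970703), 79.87879943847656)
t 12.85 pos [ 0.4576 -0.0191  0.1467] rot [3.141 0.    1.399] F [-0.   0.1 -0.2] M [ 0.04 -0.02  0.02] w 0.0499
shift [ 0.0808 -0.0177  0.0466] twist z 0.0094
252 45
```

View pics/w5c.png

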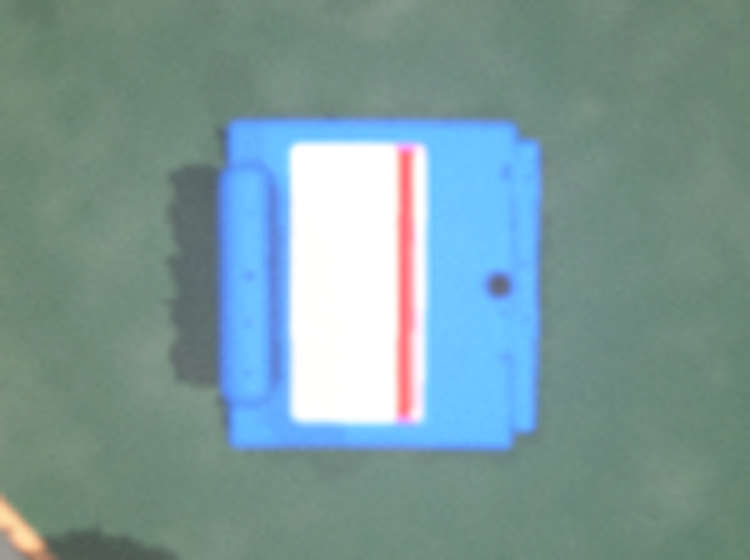

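The holder is aligned with the tool; its pull top is centred at (245,285) in the crop and its leading edge is at x=540.

Run:
```python
from h import *
f=load('w5')
print(px2w(f,[[252+246/5,45+285/5]],.027), px2w(f,[[252+540/5,45+285/5],[252+230/5,45+285/5]],.005))
```

```text
[[0.45450264 0.06262569 0.027     ]] [[0.50551578 0.0536514  0.005     ]
 [0.45027447 0.06332583 0.005     ]]
```

>>> {"fn": "apply_moves", "kwargs": {"claw": [0.03, 0.03, 0.03, 0.03, 0.03, 0.03, 0.03, 0.03, 0.03, 0.03, 0.03], "xyz": [[0.027, -0.006, 0], [0.027, -0.006, 0], [0.026, -0.005, 0], [0, 0, 0.025], [0, 0, 0.025], [0, 0, 0.025], [0, 0, 0.025], [0, 0, 0.02], [0, 0, 0.01], [0, 0, 0.005], [0, 0, 0]], "twist": [[0, 0, 0], [0, 0, 0], [0, 0, 0], [0, 0, 0], [0, 0, 0], [0, 0, 0], [0, 0, 0], [0, 0, 0], [0, 0, 0], [0, 0, 0], [0, 0, 0]]}}

```text
clock: 13.95
position: [0.4552, 0.0624, 0.0114]
tool_rot: [-3.141, -0.0, 1.396]
force: [0.1, -0.2, -0.1]
grip_width: 0.03
finger_force: 0.0
```

>>> {"fn": "apply_moves", "kwargs": {"claw": [0.0, 0.0, 0.0, 0.0, 0.0], "xyz": [[0, 0, 0], [0, 0, 0], [0, 0, 0], [0, 0, 0], [0, 0, 0]], "twist": [[0, 0, 0], [0, 0, 0], [0, 0, 0], [0, 0, 0], [0, 0, 0]], "force": 50}}

```text
clock: 14.45
position: [0.4556, 0.0623, 0.0122]
tool_rot: [3.14, -0.0, 1.395]
force: [-1.0, -0.3, 6.4]
grip_width: 0.0079
finger_force: 49.6
```

>>> {"fn": "apply_moves", "kwargs": {"claw": [0.0, 0.0, 0.0, 0.0, 0.0, 0.0, 0.0, 0.0, 0.0, 0.0, 0.0, 0.0, 0.0, 0.0, 0.0, 0.0, 0.0, 0.0, 0.0], "xyz": [[0, 0, -0.01], [0, 0, -0.02], [0, 0, -0.03], [0, 0, -0.03], [0, 0, -0.03], [0, 0, -0.02], [0.028, 0.003, 0], [0.028, 0.003, 0], [0.028, 0.003, 0], [0.028, 0.003, 0], [0.028, 0.003, 0], [0.028, 0.003, 0], [0.028, 0.003, 0], [0.028, 0.003, 0], [0.028, 0.003, 0], [0.024, 0.001, 0], [0, 0, 0], [0, 0, 0], [0, 0, 0]], "twist": [[0, 0, 0], [0, 0, 0], [0, 0, 0], [0, 0, 0], [0, 0, 0], [0, 0, 0], [0, 0, 0], [0, 0, 0], [0, 0, 0], [0, 0, 0], [0, 0, 0], [0, 0, 0], [0, 0, 0], [0, 0, 0], [0, 0, -0.1], [0, 0, -0.1], [0, 0, -0.1], [0, 0, -0.105], [0, 0, 0]], "force": 60}}

```text
clock: 16.35
position: [0.5285, 0.3294, 0.1522]
tool_rot: [-3.141, -0.001, 1.802]
force: [0.3, -0.7, -0.9]
grip_width: 0.0072
finger_force: 60.4
```

Run:
```python
from h import *
goto(.5309,.3296,.0745,1.80)
f=grab('wrist','w6');f=load('w6')
im=np.ascontiguousarray(f['img']);hsv=cv2.cvtColor(im,cv2.COLOR_RGB2HSV)
z=bot.observe()['position'][2]-.012+.005;print('plate z',z)
m=cv2.inRange(hsv,(95,110,50),(125,255,255))
n,l,st,ce=cv2.connectedComponentsWithStats(m)
for k in np.argsort(-st[1:,4])[:3]+1: print(st[k],ce[k].round(),px2w(f,[ce[k]],z).round(3))
c=cv2.inRange(hsv,(170,90,90),(180,255,255))|cv2.inRange(hsv,(0,110,150),(6,255,255))
n,l,st,ce=cv2.connectedComponentsWithStats(c)
for k in np.argsort(-st[1:,4])[:3]+1:
    ys,xs=np.nonzero(l==k);P=px2w(f,np.c_[xs,ys],z)[:,:2]
    print('red',st[k],P.mean(0).round(4),cv2.fitLine(P.astype(np.float32)*1000,2,0,.01,.01).ravel().round(3))
```

```text
t 16.35 pos [0.5285 0.3294 0.1522] rot [-3.141e+00 -1.000e-03  1.802e+00] F [ 0.3 -0.7 -0.9] M [-0.    0.05 -0.02] w 0.0072
shift [-0.0004  0.0024  0.0777] twist z 0.002
plate z 0.1451321922248459
[ 312  199  104  107 5418] [366. 244.] [[0.55  0.341 0.145]]
red [365 211  12  79 424] [0.5537 0.3388] [ 2.33000e-01 -9.72000e-01  5.53700e+02  3.38835e+02]
```

>>> {"fn": "apply_moves", "kwargs": {"claw": [0.0, 0.0, 0.0, 0.0, 0.0, 0.0, 0.0, 0.0], "xyz": [[0, 0.002, 0.015], [0, 0, 0.02], [0, 0, 0.02], [0, 0, 0.014], [0, 0, 0.008], [0, 0, 0.005], [0, 0, 0.002], [0, 0, 0]], "twist": [[0, 0, 0], [0, 0, 0], [0, 0, 0], [0, 0, 0], [0, 0, 0], [0, 0, 0], [0, 0, 0], [0, 0, 0]]}}

```text
clock: 17.2
position: [0.5308, 0.3301, 0.0676]
tool_rot: [3.141, -0.0, 1.8]
force: [-0.3, -0.7, -0.2]
grip_width: 0.0067
finger_force: 60.4
```

Run:
```python
from h import *
goto(.5309,.3296,.0667,1.80)
```

```text
t 17.2 pos [0.5308 0.3301 0.0676] rot [ 3.141 -0.     1.8  ] F [-0.3 -0.7 -0.2] M [ 0.01 -0.   -0.05] w 0.0067
shift [-0.0006  0.      0.0009] twist z -0.0004
```

Lower gently until it touches.

>>> {"fn": "apply_moves", "kwargs": {"claw": [0.0, 0.0, 0.0, 0.0], "xyz": [[0, 0, 0.001], [0, 0, 0.0005], [0, 0, 0], [0, 0, 0]], "twist": [[0, 0, 0], [0, 0, 0], [0, 0, 0], [0, 0, 0]]}}

```text
clock: 17.6
position: [0.531, 0.3302, 0.0667]
tool_rot: [3.141, -0.0, 1.8]
force: [-1.2, -1.5, 7.9]
grip_width: 0.0075
finger_force: 61.6
```

Run:
```python
from h import *
goto(.5309,.3296,.0667,1.80)
```

```text
t 17.6 pos [0.531  0.3302 0.0667] rot [ 3.141 -0.     1.8  ] F [-1.2 -1.5  7.9] M [-0.32  0.43  0.02] w 0.0075
shift [-0.0006 -0.0002  0.    ] twist z -0.0004
```

>>> {"fn": "apply_moves", "kwargs": {"claw": [0.0, 0.0, 0.0, 0.0, 0.0, 0.0, 0.0], "xyz": [[0, 0, -0.001], [0, 0.003, 0], [0, 0.003, 0], [0, 0.003, 0], [0, 0.003, 0], [0, 0.003, 0], [0, 0, 0]], "twist": [[0, 0, 0], [0, 0, 0], [0, 0, 0], [0, 0, 0], [0, 0, 0], [0, 0, 0], [0, 0, 0]]}}

```text
clock: 18.3
position: [0.5458, 0.3336, 0.0669]
tool_rot: [3.141, -0.0, 1.8]
force: [1.7, 0.7, 2.7]
grip_width: 0.0074
finger_force: 60.8
```

```bash
cat >> h.py <<'E'
def loc():
    s=bot.observe();p=s['position'];c,n=np.cos(.23),np.sin(.23);A=np.array([[c,n],[-n,c]])
    print('t',round(s['clock'],2),'lead xy',(A@(p[:2]-[.6074,.3474])+[.0515,0]).round(4),'z',p[2].round(4),'yaw',s['tool_rot'].round(3),'F loc',(A@s['force'][:2]).round(1),np.round(s['force'][2],1),'M',np.round(s['moment'],2),'w',round(s['grip_width'],4),s['finger_force'])
E
python3 -c "
from h import *
loc()"
```

```text
t 18.3 lead xy [-0.0116  0.0006] z 0.0669 yaw [ 3.141 -0.     1.8  ] F loc [1.8 0.3] 2.7 M [ 0.1  -0.37 -0.01] w 0.0074 60.846970081329346
```

>>> {"fn": "apply_moves", "kwargs": {"claw": [0.0, 0.0, 0.0, 0.0, 0.0, 0.0], "xyz": [[0, 0.002, 0], [0, 0.002, 0], [0, 0.002, 0], [0, 0.002, 0], [0, 0.001, 0], [0, 0, 0]], "twist": [[0, 0, 0], [0, 0, 0], [0, 0, 0], [0, 0, 0], [0, 0, 0], [0, 0, 0]]}}

```text
clock: 18.9
position: [0.5532, 0.3354, 0.0668]
tool_rot: [-3.14, 0.0, 1.8]
force: [-7.1, -2.6, 8.7]
grip_width: 0.0075
finger_force: 61.7
```

```bash
python3 -c "
from h import *
loc()"
```

```text
t 18.9 lead xy [-0.004   0.0006] z 0.0668 yaw [-3.14  0.    1.8 ] F loc [-7.5 -0.9] 8.7 M [-0.5   1.7   0.02] w 0.0075 61.661444306373596
```

>>> {"fn": "apply_moves", "kwargs": {"claw": [0.0, 0.0, 0.0, 0.0], "xyz": [[0, 0.0015, 0], [0, 0.0015, 0], [0, 0.001, 0], [0, 0, 0]], "twist": [[0, 0, 0], [0, 0, 0], [0, 0, 0], [0, 0, 0]]}}

```text
clock: 19.3
position: [0.5567, 0.3362, 0.0668]
tool_rot: [-3.139, 0.001, 1.8]
force: [-10.4, -3.0, 10.5]
grip_width: 0.0076
finger_force: 61.9
```

```bash
python3 -c "
from h import *
loc()"
```

```text
t 19.3 lead xy [-0.0004  0.0006] z 0.0668 yaw [-3.139e+00  1.000e-03  1.800e+00] F loc [-10.8  -0.6] 10.5 M [-0.78  2.31 -0.04] w 0.0076 61.94059431552887
```

>>> {"fn": "apply_moves", "kwargs": {"claw": [0.0, 0.0, 0.0], "xyz": [[0, 0.001, 0], [0, 0.001, 0], [0, 0, 0]], "twist": [[0, 0, 0], [0, 0, 0], [0, 0, 0]]}}

```text
clock: 19.6
position: [0.5576, 0.3364, 0.0667]
tool_rot: [-3.137, 0.001, 1.801]
force: [-19.6, -6.8, 16.9]
grip_width: 0.0073
finger_force: 62.8
```

```bash
python3 -c "
from h import *
loc()"
```

```text
t 19.6 lead xy [0.0005 0.0006] z 0.0667 yaw [-3.137e+00  1.000e-03  1.801e+00] F loc [-20.6  -2.2] 16.9 M [-1.45  4.   -0.01] w 0.0073 62.75660455226898
```

The force jump to 20 N at x≈0 puts it on the hard stop. One check picture before handing in.

Run:
```python
from h import *
f=grab('wrist','w7');f=load('w7')
u=w2px(f,[[.57,.34,.06],[.6074,.3474,.0545]]);print(u)
w=f['img'][120:330,200:480]
s=grab('scene','s7')['img'][150:260,150:300]
A=cv2.resize(w,(500,375),interpolation=2);B=cv2.resize(s,(300,220),interpolation=2)
o=np.zeros((375,800,3),np.uint8);o[:,:500]=A;o[:220,500:]=B
cv2.imwrite('pics/f.png',o[...,::-1]);loc()
```

```text
[[345.86298114 253.82080395]
 [410.51492842 249.98778622]]
t 19.7 lead xy [0.0005 0.0006] z 0.0667 yaw [-3.137e+00  1.000e-03  1.801e+00] F loc [-20.6  -2.6] 16.5 M [-1.46  3.97 -0.03] w 0.0074 62.72781014442444
```

View pics/f.png

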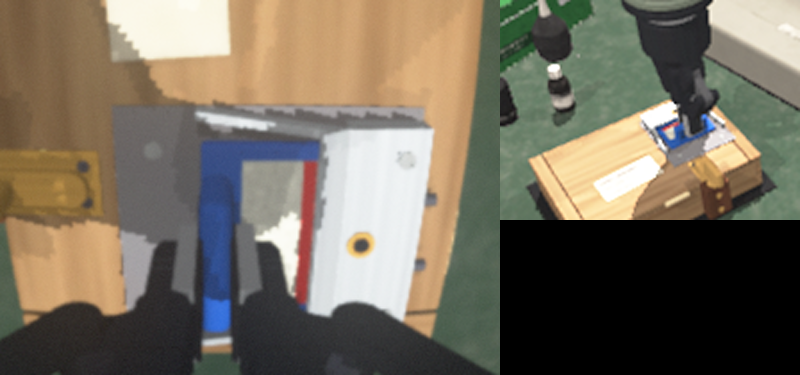

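The check picture shows the holder flat with its red stripe (24 mm behind the leading edge) right at the lip's mouth at x≈310. The ejector pins stick out behind the lip, and the tongue is still on the strike plate. Handing in with the push held.

```bash
python3 -c "
from workcell import bot
print(bot.job_done())"
```

```text
the job is handed in; nothing more can be done
None
```

Job handed in at about 20 s: the turnbutton is on its stop squarely across the lid, and the holder is flat in the pocket, held home against the ejector with about 20 N, ready for your screw; the lid stayed shut, and nothing touched the loupe, mount or slide box.

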